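# Put the label printer back into service

### The job

The label printer on the sweet shop's packing counter stands with its cover up and its power off. With fingertip pushes alone, first push the cover down until it is fully shut, then switch the power on by pressing the raised half of the switch box's wide rocker all the way down, and then press the printer's long key right down and let it go. Keep that order, do not work the narrow rocker or the two small round keys, pick nothing up, and leave the switch box and everything else on the counter where it stands.

Things in the scene. Friction and masses are not known exactly. Their poses are not given: they have to be found in the camera images.
- printer: Light grey label printer, fixed, 170 (x) x 200 (y) x 120 mm high without its cover. Origin: centre of its underside; +x to its back (away from the robot at yaw 0), +y to its left. The left part is the paper-roll bay under the hinged cover; the right part (y -100 to -34 mm) is a level key panel 120 mm up, with the long key and, farther back, two small round keys.
- cover (a joint): Angle of the printer's flat grey cover, 165 mm from hinge to free (front) edge, 126 mm wide, 8 mm thick, 0.12 kg. 0 = shut, level, upper face 130 mm above the counter; grows as the free edge lifts; stop at 1.25 rad. Starts at 0.6 to 1.0. The stiff hinge keeps it where it is left; 1 to 3 N straight down, half way along it, closes it.
- cover_hinge (a point): Middle of the cover's hinge axis, which runs along the printer's y at the back: 80 mm behind and 35 mm to the left of the printer's origin, 120 mm up. The cover's upper face lies 10 mm off this axis, on the outer side. Axes as the printer's.
- cover_edge (a point): Middle of the free edge of the cover's upper face (moves with the cover). Its x runs from the free edge to the hinge, z out of the upper face.
- long_key_top (a point): Centre of the top face of the long black key, 54 mm (printer's x) x 22 mm, at -45, -67 mm from the printer's origin and 130 mm up: 10 mm proud of the panel when free. Pressed straight down.
- long_key (a joint): How far the long key is down: 0 free, 0.005 m fully down; a spring returns it. Starting takes 1.5 N, fully down 5 N.
- round_key_a (a joint): How far the nearer small round key is down (0 to 0.003 m). 16 mm across, 6 mm proud, 70 mm behind the long key's centre. Not to be pressed.
- round_key_b (a joint): How far the farther small round key is down (0 to 0.003 m). Same size, 105 mm behind the long key's centre. Not to be pressed.
- switch_box: Loose grey box, 130 x 130 x 45 mm high, about 0.9 kg, to the left or right of the printer. Origin: centre of its underside; z up. On top two white rockers side by side, 48 mm long along the box's x, pivoting about its y, 53 mm above the counter: the wide one (38 mm) centred at y = +28 mm, the narrow one (14 mm) at y = -40 mm.
- wide_rocker (a joint): Tilt of the wide rocker: 0 = off, its +x half (the far half at yaw 0) raised about 5 mm and the other half as much down; 0.4 rad = on, the +x half fully down. It stays where it is left. 1.5 to 4 N on the outer part of the raised half tips it.
- wide_rocker_far (a point): Point on the wide rocker's upper face, in mid-width, 20 mm from the pivot in the +x (off: raised) half; moves with the rocker. About 61 mm above the counter when off, 53 mm when on.
- narrow_rocker (a joint): Tilt of the narrow rocker (0 to 0.4 rad), like the wide one. It starts at 0 and is to stay so.
- sweet_jar: Bystander: clear jar of sweets with steel lid, 62 mm across, 100 mm high, origin under its centre.
- choc_bar: Bystander: wrapped chocolate bar lying flat, 110 x 45 x 14 mm, origin under its centre.
- bonbon_tin: Bystander: round brass tin, 63 mm across, 48 mm high, behind the switch box (box's +x side).
- date_stamp: Bystander: stamp with dark wooden grip, 50 x 35 x 74 mm high, in front of the switch box (box's -x side).
- truffle_box: Bystander: white carton 90 x 70 x 35 mm at the back of the counter.

How it is judged:
By the outcome, as a careful person would: the job done as asked, in the order asked, and still so for the second after the job is handed in, with the robot touching nothing.
It also fails if it takes over 61 s, if anything falls off the work surface, if the arm or the gripper's body presses on something with over 40 N, if the wrist force passes 120 N, or if a joint passes its speed limit or range.

### The arm

A 6-joint arm with a two-finger parallel gripper is mounted at the origin on the work surface. World frame = base frame: x ahead of the robot, y to its left, z up, the work surface at z = 0. Lengths are in m, angles in rad, forces in N, time in s.
With the tool pointing down it reaches from about 0.225 to 0.875 m from the base axis. Payload 3.4 kg.
Tool frame: the origin (TCP) lies at the very end of the fingers, on their centre line; the grasp point (between the pads) lies 19 mm behind it; z points along the fingers, y is the line along which they close (so a half turn about z gives the same grasp; the last joint's range is limited). The gripper opens to 85 mm and grips with 20 to 120 N. Pads are 22 mm wide; open, the fingers measure 114 mm over their backs; the gripper's body (76 mm by 85 mm) begins 54 mm behind the grasp point. The pads swing forward as they close: fully open they stand 13 mm farther back than shut.
Start: joints at [1.028, 0.276, 1.505, -0, 1.361, -0.121], TCP at [0.235, 0.525, 0.208] pointing down, gripper open.
Joint ranges: [-2.89, 2.89], [-0.75, 2.08], [0.22, 2.7], [-1.18, 4.32], [0.11, 2.71], [-2.7, 2.7]. Speed limits (rad/s): [2.57, 2.57, 3.14, 3.14, 3.14, 3.14].

### API

Orientations are given as a unit quaternion [w, x, y, z].
In Python, from rig import get_state, optics, sign_off gives the robot as it stands.
- The arm moves only by the tool send_rows, never from a script. Its argument "increments" is a list of rows, each an object with "gripper": the gripper's target within -1 to 1 (shut at 1, half-way at 0, fully open at -1); "linear": the shift along the world's x, y, z in m, a list of three; "delta_rot": the turn, a rotation vector about the world's x, y, z in rad, a list of three. In form: [{"gripper": gripper, "linear": [dx, dy, dz], "delta_rot": [rx, ry, rz]}, ...]. A call has 1 to 8 rows; each row is the pose to reach, as a shift and turn from the pose commanded when the call began; what a row does not reach only later rows make up. A row lasts 1/10 s, in which the tool goes at most 50 mm and 8.59 degrees, less where a joint would pass 70% of its speed; a pose out of reach is approached as far as the arm can. A call with a gripper value outside its range is refused whole. The fingers move at their own pace and stop on an object; "newtons" is the grip in N (left out, the last holds). Time passes only in rows, so rows that repeat a pose let the fingers close. It gives the time, the measured TCP pose, the force, the opening and the grip force at its end, in the units of the state.
- get_state(): the state, without advancing time (a new reading comes with each control period).
- optics.get_image(name): name is "side" or "top"; returns a dict with "pixels" (400x640x3 uint8, blue, green, red), "K" (3x3 intrinsics, pixels), "rvec" (rotation vector, rad) and "tvec" (3), from world to camera coordinates, as OpenCV has them. Camera axes: x right, y down, z forward; pixel columns grow to the right and rows downward; lengths in m; the calibration is good to about 2 mm. A picture is of the moment at which its call begins. There is no depth.
- sign_off(): hands the job in; it is judged then, once.
The state is a dict: "clock": time; "qpos": joint angles; "qd": joint speeds; "effort": joint torques, N m; "position": TCP position; "ee_rot": TCP orientation; "contact_force": force on the tool from outside, world axes, zero at the start; "moment": the same for the moment, N m; "width": finger opening in m; "gripper_force": force on a finger pad.
Only numpy, scipy, OpenCV 4.12 (cv2) and the standard library are available. Lean on these libraries where they do the work, as an engineer would, in place of code of your own. Each camera call takes 0.05 s, during which the arm holds its last target. There are 200 camera calls.

## Working session

There is one attempt and no reset: what is moved stays moved. The work goes in short steps, Python scripts to look and compute and a tool call to move; the robot and the scene stay as the last step left them, time stands still between calls to the robot, and variables do not carry over. Pictures are saved under pics/ and viewed, at most 10 in all, crops included, and the job is handed in when it is done.

Besides the shell and the picture viewer there is one more tool, called after ">>>" as name(argument=value, ...) on one line, values as JSON. send_rows: Moves the arm, as the interface text tells. Its arguments: {"type":"object","properties":{"increments":{"type":"array"},"newtons":{"type":"number"}},"required":["increments"]}

```bash
mkdir -p pics
cat > h.py <<'E'
import numpy as np, cv2
from rig import get_state, optics, sign_off
def img(n):
    d=optics.get_image(n); d['R']=cv2.Rodrigues(np.array(d['rvec'],float))[0]; d['t']=np.array(d['tvec'],float).reshape(3); d['K']=np.array(d['K'],float); return d
def ray(d,u,v):
    r=d['R'].T@np.linalg.inv(d['K'])@np.array([u,v,1.]); return -d['R'].T@d['t'], r/np.linalg.norm(r)
def onz(d,u,v,z):
    c,r=ray(d,u,v); return c+r*(z-c[2])/r[2]
def proj(d,p):
    q=d['K']@(d['R']@np.array(p,float)+d['t']); return q[:2]/q[2]
E
python3 - <<'E'
from h import *
for n in('top','side'):
    d=img(n); cv2.imwrite(f'pics/{n}0.png',d['pixels']); print(n,ray(d,320,200))
s=get_state();print(s['clock'],s['position'],s['ee_rot'],s['contact_force'])
E
```

```text
top (array([ 0.4895831 , -0.02767984,  0.87283589]), array([ 0.12209426,  0.02957738, -0.9920777 ]))
side (array([ 0.08329521, -0.5233455 ,  0.54267438]), array([ 0.59807607,  0.61280757, -0.51649966]))
0.1 [0.23514134 0.52414985 0.2075151 ] [-2.61556077e-04  2.09351253e-01  9.77840147e-01 -7.94385920e-04] [-0.34610221  0.84220611 -0.04618883]
```

View pics/top0.png

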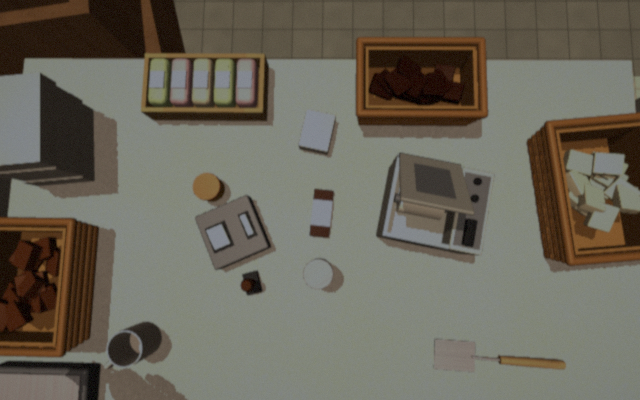

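View pics/side0.png

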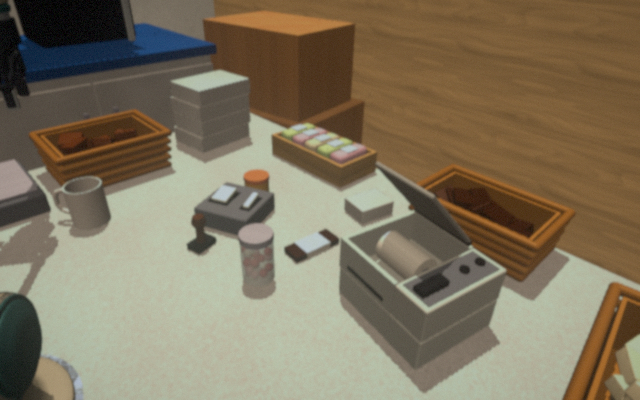

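Top view: printer at about (440,205) with its cover up, long key (470,232), round keys (475,198) and (478,182), and the switch box (233,232) with its wide rocker (218,236) and narrow rocker (247,224). Next I'll measure these with masks.

Run:
```python
from h import *
d=img('top'); p=d['pixels']; s=img('side')
g=cv2.cvtColor(p,cv2.COLOR_BGR2GRAY); hsv=cv2.cvtColor(p,cv2.COLOR_BGR2HSV)
def blobs(m,x0,y0,x1,y1,z,mn=15):
    r=np.zeros_like(m); r[y0:y1,x0:x1]=m[y0:y1,x0:x1]
    for c in cv2.findContours(r,cv2.RETR_EXTERNAL,cv2.CHAIN_APPROX_NONE)[0]:
        if cv2.contourArea(c)>mn:
            R=cv2.minAreaRect(c); b=cv2.boxPoints(R); W=np.array([onz(d,u,v,z)[:2] for u,v in b]); 
            print(np.round(R[0],1),'ctr',np.round(onz(d,*R[0],z)[:2],4),'edges',np.round(W[1]-W[0],3),np.round(W[2]-W[1],3))
print('dark on printer');blobs((g<45).astype(np.uint8)*255,455,170,492,252,.13)
print('white on box');blobs((g>135).astype(np.uint8)*255,203,208,258,255,.057)
print(g[232,470],g[236,218],g[215,235],g[224,247],g[232,430])
a=cv2.resize(p[145:260,375:500],None,fx=3.2,fy=3.2,interpolation=cv2.INTER_CUBIC)
b=cv2.resize(p[165:300,190:290],None,fx=3.2,fy=3.2,interpolation=cv2.INTER_CUBIC)
H=max(a.shape[0],b.shape[0]); f=lambda i:cv2.copyMakeBorder(i,0,H-i.shape[0],0,0,cv2.BORDER_CONSTANT)
cv2.imwrite('pics/c1.png',np.hstack([f(a),f(b)]))
```

```text
dark on printer
[468.6 232.1] ctr [ 0.5207 -0.2998] edges [ 0.052 -0.009] [-0.003 -0.024]
[474.5 198. ] ctr [ 0.5887 -0.3134] edges [ 0.    -0.014] [-0.012  0.   ]
[477.5 181. ] ctr [ 0.6231 -0.3204] edges [ 0.    -0.014] [-0.012  0.   ]
white on box
[217.6 236.3] ctr [0.5068 0.2207] edges [ 0.013 -0.028] [-0.036 -0.017]
20 135 101 135 126
```

View pics/c1.png

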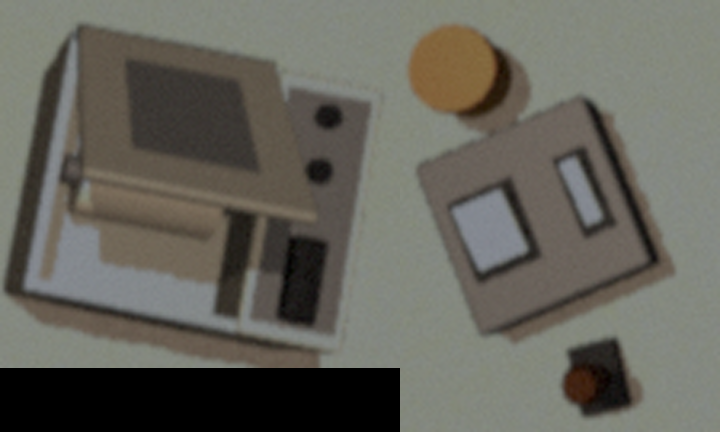

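The crop shows the free edge of the cover running from about top pixel (400,201) to (474,212). The box is yawed about +0.4 rad, and the half of the wide rocker nearest the tin is the raised one. Next: cover angle and rocker centre.

Run:
```python
from h import *
d=img('top'); p=d['pixels']; s=img('side')
key=np.array([.5207,-.2998]); rb=np.array([.6231,-.3204]); x=(rb-key)/np.linalg.norm(rb-key); y=np.array([-x[1],x[0]])
o=key+.045*x+.067*y; h=o+.08*x+.035*y
print('yaw',np.arctan2(x[1],x[0]),'o',o,'hinge',h,'key in side',proj(s,[*key,.13]))
for th in np.arange(.6,1.01,.1):
    r=-.165*np.cos(th)+.01*np.sin(th); z=.12+.165*np.sin(th)+.01*np.cos(th)
    c=[[*(h+r*x+w*y),z] for w in(.063,-.063)]
    print(round(th,2),*[np.round(proj(k,q)) for k in(d,s) for q in c],np.round(c[0],3),np.round(c[1],3))
for thr in(112,120,128):
  m=cv2.inRange(p[:,:,0],thr,255); r=np.zeros_like(m); r[205:262,200:266]=m[205:262,200:266]
  for c in cv2.findContours(r,cv2.RETR_EXTERNAL,cv2.CHAIN_APPROX_NONE)[0]:
    if 40<cv2.contourArea(c)<900:
        R=cv2.minAreaRect(c); W=np.array([onz(d,u,v,.057)[:2] for u,v in cv2.boxPoints(R)])
        w=W.mean(0);print(thr,np.round(R[0],1),np.round(w,4),np.round(W[1]-W[0],3),np.round(W[2]-W[1],3),'side',proj(s,[*w,.057]))
sp=s['pixels']
cv2.imwrite('pics/c2.png',np.hstack([cv2.resize(sp[150:275,330:510],None,fx=2.4,fy=2.4,interpolation=2),cv2.resize(sp[165:290,190:290],None,fx=2.4,fy=2.4,interpolation=2)]))
```

```text
yaw -0.19852210837819048 o [ 0.57802995 -0.24299087] hinge [ 0.6633614  -0.22445596] key in side [428.36789342 281.92086605]
0.6 [393. 213.] [465. 229.] [360. 179.] [415. 216.] [ 0.548 -0.137  0.221] [ 0.523 -0.26   0.221]
0.7 [396. 207.] [469. 222.] [366. 170.] [422. 206.] [ 0.558 -0.139  0.234] [ 0.534 -0.263  0.234]
0.8 [398. 199.] [473. 215.] [373. 162.] [430. 197.] [ 0.57  -0.141  0.245] [ 0.545 -0.265  0.245]
0.9 [401. 191.] [476. 206.] [380. 154.] [438. 188.] [ 0.583 -0.144  0.255] [ 0.558 -0.268  0.255]
1.0 [404. 182.] [480. 197.] [387. 147.] [446. 180.] [ 0.597 -0.147  0.264] [ 0.572 -0.27   0.264]
112 [205.  247.5] [0.4821 0.2475] [0.059 0.003] [ 0.    -0.022] side [206.91552608 191.58012761]
112 [217.4 236.5] [0.5065 0.2212] [ 0.015 -0.033] [-0.042 -0.021] side [222.78978015 192.34691195]
112 [245.9 224.1] [0.5346 0.1592] [ 0.005 -0.011] [-0.041 -0.02 ] side [249.55614375 198.70883539]
112 [261.5 214. ] [0.5573 0.1254] [ 0.    -0.016] [-0.04  -0.001] side [267.39292449 201.11178813]
112 [207. 209.] [0.5669 0.2472] [ 0.    -0.031] [-0.018 -0.001] side [238.77775461 179.65073711]
120 [205.  248.5] [0.4799 0.2474] [0.054 0.003] [ 0.    -0.022] side [206.07332544 191.92513219]
120 [217.6 236.4] [0.5066 0.2207] [ 0.015 -0.033] [-0.041 -0.019] side [222.95798825 192.41792463]
120 [245.9 224.3] [0.5341 0.1592] [ 0.005 -0.01 ] [-0.039 -0.021] side [249.38119821 198.78383868]
120 [262. 214.] [0.5574 0.1243] [ 0.    -0.013] [-0.04  -0.001] side [267.7132853  201.30802857]
120 [207. 209.] [0.5669 0.2472] [ 0.    -0.031] [-0.018 -0.001] side [238.77775461 179.65073711]
128 [217.4 236.4] [0.5066 0.2213] [ 0.015 -0.031] [-0.04 -0.02] side [222.81449488 192.32458199]
128 [246.  224.2] [0.5343 0.159 ] [ 0.004 -0.009] [-0.04 -0.02] side [249.49631394 198.79215679]
```

View pics/c2.png

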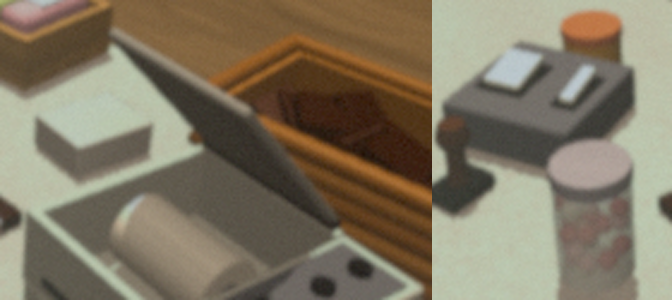

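Both views put the cover at about 0.82 rad. The rocker's press point is about (0.525, 0.229). Moving above the cover now, fingers shut.

>>> send_rows(increments=[{"gripper": 1,"linear": [0,0,0.05],"delta_rot": [0,0,0]},{"gripper": 1,"linear": [0.01,-0.02,0.09],"delta_rot": [0,0,0.1]},{"gripper": 1,"linear": [0.03,-0.06,0.11],"delta_rot": [0,0,0.2]},{"gripper": 1,"linear": [0.05,-0.1,0.11],"delta_rot": [0,0,0.22]},{"gripper": 1,"linear": [0.07,-0.14,0.11],"delta_rot": [0,0,0.22]},{"gripper": 1,"linear": [0.09,-0.18,0.11],"delta_rot": [0,0,0.22]},{"gripper": 1,"linear": [0.11,-0.22,0.11],"delta_rot": [0,0,0.22]},{"gripper": 1,"linear": [0.13,-0.26,0.11],"delta_rot": [0,0,0.22]}])

```text
clock: 1.1
position: [0.3658, 0.263, 0.3185]
ee_rot: [0.0, 0.101, 0.995, 0.0]
contact_force: [0.7, 0.2, -0.1]
width: 0.0001
gripper_force: 0.0
```

>>> send_rows(increments=[{"gripper": 1,"linear": [0.02,-0.042,0],"delta_rot": [0,0,0]},{"gripper": 1,"linear": [0.04,-0.084,0],"delta_rot": [0,0,0]},{"gripper": 1,"linear": [0.06,-0.126,0],"delta_rot": [0,0,0]},{"gripper": 1,"linear": [0.08,-0.168,0],"delta_rot": [0,0,0]},{"gripper": 1,"linear": [0.1,-0.21,0],"delta_rot": [0,0,0]},{"gripper": 1,"linear": [0.12,-0.252,0],"delta_rot": [0,0,0]},{"gripper": 1,"linear": [0.14,-0.294,0],"delta_rot": [0,0,0]},{"gripper": 1,"linear": [0.16,-0.336,0],"delta_rot": [0,0,0]}])

```text
clock: 1.9
position: [0.5259, -0.0732, 0.3184]
ee_rot: [0.0, 0.101, 0.995, 0.0]
contact_force: [1.1, 0.4, -0.5]
width: -0.0001
gripper_force: 0.0
```

>>> send_rows(increments=[{"gripper": 1,"linear": [0.02,-0.042,0],"delta_rot": [0,0,0]},{"gripper": 1,"linear": [0.04,-0.084,0],"delta_rot": [0,0,0]},{"gripper": 1,"linear": [0.064,-0.126,0],"delta_rot": [0,0,0]},{"gripper": 1,"linear": [0.064,-0.137,-0.02],"delta_rot": [0,0,0]},{"gripper": 1,"linear": [0.064,-0.137,-0.05],"delta_rot": [0,0,0]},{"gripper": 1,"linear": [0.064,-0.137,-0.05],"delta_rot": [0,0,0]}])

```text
clock: 2.5
position: [0.587, -0.208, 0.2635]
ee_rot: [-0.005, 0.101, 0.995, 0.002]
contact_force: [-0.4, -0.5, -0.9]
width: 0.0001
gripper_force: 0.0
```

Run:
```python
from h import *
a=img('top')['pixels'][100:260,340:520];b=img('side')['pixels'][90:290,310:520]
b=cv2.resize(b,None,fx=1.8,fy=1.8);a=cv2.resize(a,(405,360))
cv2.imwrite('pics/c3.png',np.hstack([a,b]))
print(get_state()['contact_force'],get_state()['position'])
```

```text
[0.21496539 0.46963479 0.05477172] [ 0.58924108 -0.20817525  0.26828809]
```

View pics/c3.png

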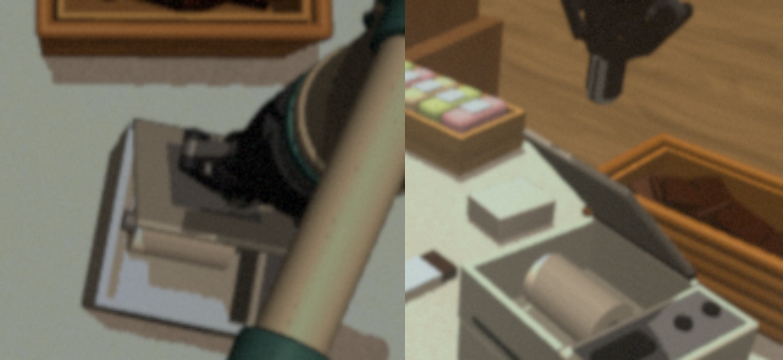

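The fingertip hangs above the middle of the raised cover and clear of it. Pushing down along its arc.

>>> send_rows(increments=[{"gripper": 1,"linear": [0,0,-0.015],"delta_rot": [0,0,0]},{"gripper": 1,"linear": [0,0,-0.03],"delta_rot": [0,0,0]},{"gripper": 1,"linear": [0,0,-0.04],"delta_rot": [0,0,0]},{"gripper": 1,"linear": [-0.002,0,-0.05],"delta_rot": [0,0,0]},{"gripper": 1,"linear": [-0.005,0.001,-0.06],"delta_rot": [0,0,0]},{"gripper": 1,"linear": [-0.008,0.002,-0.07],"delta_rot": [0,0,0]},{"gripper": 1,"linear": [-0.011,0.002,-0.08],"delta_rot": [0,0,0]},{"gripper": 1,"linear": [-0.014,0.003,-0.09],"delta_rot": [0,0,0]}])

```text
clock: 3.4
position: [0.5752, -0.2055, 0.1779]
ee_rot: [0.0, 0.101, 0.995, -0.0]
contact_force: [-0.2, -0.7, 0.6]
width: 0.0001
gripper_force: 0.5
```

>>> send_rows(increments=[{"gripper": 1,"linear": [-0.003,0,-0.01],"delta_rot": [0,0,0]},{"gripper": 1,"linear": [-0.006,0.001,-0.02],"delta_rot": [0,0,0]},{"gripper": 1,"linear": [-0.008,0.001,-0.03],"delta_rot": [0,0,0]},{"gripper": 1,"linear": [-0.01,0.001,-0.037],"delta_rot": [0,0,0]},{"gripper": 1,"linear": [-0.01,0.001,-0.041],"delta_rot": [0,0,0]},{"gripper": 1,"linear": [-0.01,0.001,-0.043],"delta_rot": [0,0,0]}])

```text
clock: 4.0
position: [0.5653, -0.2044, 0.1348]
ee_rot: [-0.0, 0.101, 0.995, 0.0]
contact_force: [-0.6, -0.2, 1.3]
width: -0.0
gripper_force: 0.3
```

>>> send_rows(increments=[{"gripper": 1,"linear": [0,0,-0.003],"delta_rot": [0,0,0]},{"gripper": 1,"linear": [0,0,-0.005],"delta_rot": [0,0,0]},{"gripper": 1,"linear": [0,0,-0.006],"delta_rot": [0,0,0]},{"gripper": 1,"linear": [0,0,-0.007],"delta_rot": [0,0,0]},{"gripper": 1,"linear": [0,0,-0.007],"delta_rot": [0,0,0]}])

```text
clock: 4.5
position: [0.5655, -0.2044, 0.1283]
ee_rot: [0.0, 0.101, 0.995, 0.0]
contact_force: [0.4, -0.0, -0.5]
width: 0.0001
gripper_force: 0.0
```

>>> send_rows(increments=[{"gripper": 1,"linear": [0,0,-0.001],"delta_rot": [0,0,0]},{"gripper": 1,"linear": [0,0,-0.002],"delta_rot": [0,0,0]},{"gripper": 1,"linear": [0,0,-0.002],"delta_rot": [0,0,0]}])

```text
clock: 4.8
position: [0.5654, -0.2044, 0.1262]
ee_rot: [-0.0, 0.101, 0.995, 0.0]
contact_force: [-0.6, -1.2, -0.2]
width: -0.0
gripper_force: 0.1
```

Run:
```python
from h import *
print(get_state()['contact_force'],get_state()['position'])
a=img('top')['pixels'][130:270,360:520];b=img('side')['pixels'][150:330,310:520]
b=cv2.resize(b,None,fx=1.9,fy=1.9);a=cv2.resize(a,(390,342))
cv2.imwrite('pics/c4.png',np.hstack([a,b]))
```

```text
[-0.60089149 -1.15622933 -0.15651872] [ 0.56541323 -0.20436102  0.12617538]
```

View pics/c4.png

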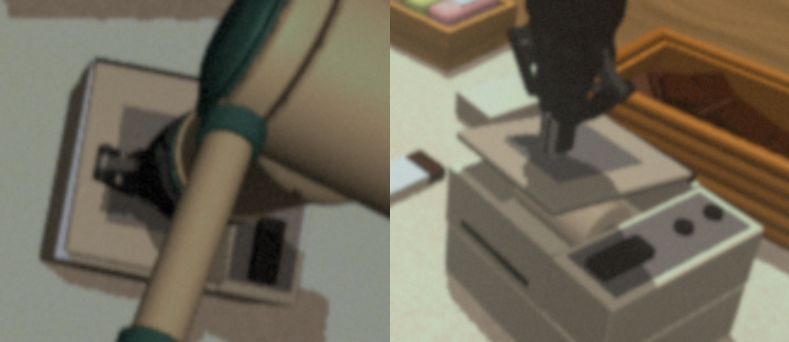

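The cover is nearly down, but its free edge still shows a gap above the bay, with front corners at side pixels (346,220) and (396,262). I'll work out its angle.

Run:
```python
from h import *
d=img('side');h=np.array([.6634,-.2245]);x=np.array([.98,-.197]);y=np.array([.197,.98])
for th in np.arange(0,.36,.05):
    P=lambda r,w,n=.01:np.round(proj(d,[*(h+(-r*np.cos(th)+n*np.sin(th))*x+w*y),.12+r*np.sin(th)+n*np.cos(th)]))
    print(round(th,2),P(.165,.063),P(.165,-.063),P(0,.063),P(0,-.063))
print('tcp',proj(d,get_state()['position']))
```

```text
0.0 [340. 232.] [389. 276.] [414. 206.] [467. 241.]
0.05 [340. 228.] [390. 271.] [414. 206.] [467. 241.]
0.1 [341. 224.] [391. 267.] [414. 206.] [468. 241.]
0.15 [342. 219.] [393. 262.] [414. 205.] [468. 241.]
0.2 [343. 215.] [394. 257.] [415. 205.] [468. 241.]
0.25 [345. 210.] [396. 252.] [415. 205.] [468. 241.]
0.3 [346. 206.] [398. 247.] [415. 205.] [468. 241.]
0.35 [348. 201.] [401. 242.] [415. 205.] [469. 241.]
tcp [394.2437438  241.54624361]
```

Cover angle is about 0.15 rad, and the visible fingertip sits roughly 15 mm higher than the stated TCP. So I'll ignore absolute z and keep pushing by force.

>>> send_rows(increments=[{"gripper": 1,"linear": [0,0,-0.002],"delta_rot": [0,0,0]},{"gripper": 1,"linear": [0,0,-0.004],"delta_rot": [0,0,0]},{"gripper": 1,"linear": [0,0,-0.006],"delta_rot": [0,0,0]},{"gripper": 1,"linear": [0,0,-0.008],"delta_rot": [0,0,0]}])

```text
clock: 5.35
position: [0.5653, -0.2043, 0.1181]
ee_rot: [-0.0, 0.101, 0.995, 0.0]
contact_force: [0.6, -0.1, 0.1]
width: -0.0004
gripper_force: 0.4
```

>>> send_rows(increments=[{"gripper": 1,"linear": [0,0,-0.001],"delta_rot": [0,0,0]},{"gripper": 1,"linear": [0,0,-0.002],"delta_rot": [0,0,0]},{"gripper": 1,"linear": [0,0,-0.003],"delta_rot": [0,0,0]}])

```text
clock: 5.65
position: [0.5654, -0.2043, 0.1152]
ee_rot: [-0.0, 0.101, 0.995, 0.0]
contact_force: [0.5, 1.0, 1.0]
width: 0.0001
gripper_force: 0.3
```

>>> send_rows(increments=[{"gripper": 1,"linear": [0,0,-0.001],"delta_rot": [0,0,0]},{"gripper": 1,"linear": [0,0,-0.002],"delta_rot": [0,0,0]},{"gripper": 1,"linear": [0,0,-0.003],"delta_rot": [0,0,0]}])

```text
clock: 5.95
position: [0.5654, -0.2044, 0.1123]
ee_rot: [0.0, 0.101, 0.995, 0.0]
contact_force: [-0.6, 0.4, 1.1]
width: 0.0002
gripper_force: 0.3
```

>>> send_rows(increments=[{"gripper": 1,"linear": [0,0,-0.001],"delta_rot": [0,0,0]},{"gripper": 1,"linear": [0,0,-0.002],"delta_rot": [0,0,0]}])

```text
clock: 6.15
position: [0.5654, -0.2044, 0.1102]
ee_rot: [-0.0, 0.101, 0.995, 0.0]
contact_force: [-0.2, -0.4, 0.9]
width: 0.0002
gripper_force: 0.3
```

Run:
```python
from h import *
b=img('side')['pixels'][180:310,320:500]
cv2.imwrite('pics/c5.png',cv2.resize(b,None,fx=4,fy=4,interpolation=2))
```

```text
(no output)
```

View pics/c5.png

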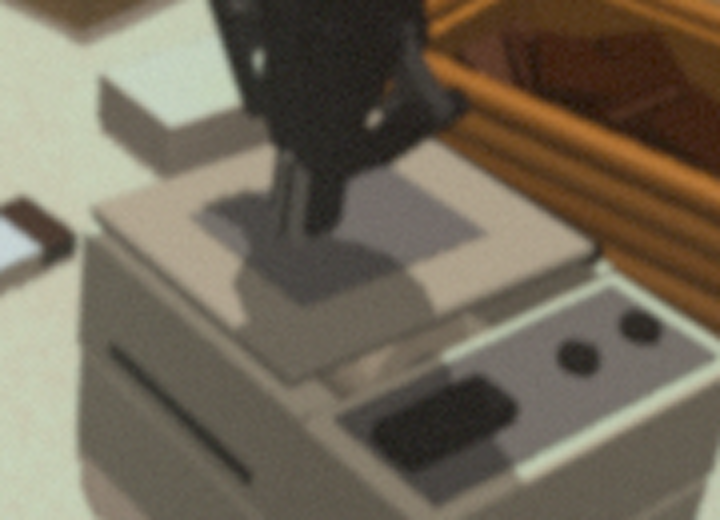

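The free-edge corners at side (344,233) and (392,275) put the cover within about 0.03 rad of shut, so a few millimetres remain. Continuing by force.

>>> send_rows(increments=[{"gripper": 1,"linear": [0,0,-0.001],"delta_rot": [0,0,0]},{"gripper": 1,"linear": [0,0,-0.002],"delta_rot": [0,0,0]}])

```text
clock: 6.4
position: [0.5654, -0.2044, 0.1083]
ee_rot: [-0.0, 0.101, 0.995, 0.0]
contact_force: [0.1, -0.0, 0.9]
width: 0.0
gripper_force: 0.3
```

>>> send_rows(increments=[{"gripper": 1,"linear": [0,0,-0.001],"delta_rot": [0,0,0]},{"gripper": 1,"linear": [0,0,-0.002],"delta_rot": [0,0,0]}])

```text
clock: 6.6
position: [0.5654, -0.2044, 0.1069]
ee_rot: [0.0, 0.101, 0.995, -0.0]
contact_force: [-2.9, 0.7, 9.5]
width: -0.0001
gripper_force: 4.5
```

>>> send_rows(increments=[{"gripper": 1,"linear": [0,0,-0.001],"delta_rot": [0,0,0]},{"gripper": 1,"linear": [0,0,-0.002],"delta_rot": [0,0,0]}])

```text
clock: 6.8
position: [0.5655, -0.2044, 0.1068]
ee_rot: [0.001, 0.101, 0.995, -0.0]
contact_force: [-4.8, 1.2, 17.7]
width: -0.0002
gripper_force: 8.9
```

Firm stop at 18 N, so the cover is shut. Lifting and travelling towards the rocker.

>>> send_rows(increments=[{"gripper": 1,"linear": [0,0,0.02],"delta_rot": [0,0,0]},{"gripper": 1,"linear": [0,0,0.06],"delta_rot": [0,0,0]},{"gripper": 1,"linear": [0,0.02,0.1],"delta_rot": [0,0,0.1]},{"gripper": 1,"linear": [-0.004,0.065,0.11],"delta_rot": [0,0,0.2]},{"gripper": 1,"linear": [-0.008,0.11,0.11],"delta_rot": [0,0,0.3]},{"gripper": 1,"linear": [-0.012,0.155,0.11],"delta_rot": [0,0,0.4]},{"gripper": 1,"linear": [-0.016,0.2,0.11],"delta_rot": [0,0,0.5]},{"gripper": 1,"linear": [-0.02,0.245,0.11],"delta_rot": [0,0,0.6]}])

```text
clock: 7.6
position: [0.5452, 0.0423, 0.2144]
ee_rot: [0.0, -0.2, 0.98, 0.0]
contact_force: [1.4, 0.2, 0.3]
width: -0.0004
gripper_force: 0.0
```

>>> send_rows(increments=[{"gripper": 1,"linear": [-0.005,0.045,0],"delta_rot": [0,0,0.03]},{"gripper": 1,"linear": [-0.01,0.09,0],"delta_rot": [0,0,0.03]},{"gripper": 1,"linear": [-0.015,0.135,0],"delta_rot": [0,0,0.03]},{"gripper": 1,"linear": [-0.02,0.18,0],"delta_rot": [0,0,0.03]},{"gripper": 1,"linear": [-0.02,0.188,-0.04],"delta_rot": [0,0,0.03]},{"gripper": 1,"linear": [-0.02,0.188,-0.08],"delta_rot": [0,0,0.03]},{"gripper": 1,"linear": [-0.02,0.188,-0.12],"delta_rot": [0,0,0.03]},{"gripper": 1,"linear": [-0.02,0.188,-0.14],"delta_rot": [0,0,0.03]}])

```text
clock: 8.4
position: [0.523, 0.2284, 0.0708]
ee_rot: [-0.003, -0.213, 0.977, -0.0]
contact_force: [-0.9, 0.0, -0.4]
width: -0.0001
gripper_force: 0.0
```

Run:
```python
from h import *
st=get_state();q=st['position'];print(q,st['contact_force'],st['qpos'])
d=img('top');s=img('side')
for k in(d,s): print([np.round(proj(k,[q[0],q[1],q[2]+o]),1) for o in(0,.023)], np.round(proj(k,[.525,.229,.061]),1))
a=d['pixels'][130:280,150:340];b=s['pixels'][120:270,160:320];c=s['pixels'][195:315,330:500]
f=lambda i:cv2.resize(i,(int(i.shape[1]*300/i.shape[0]),300),interpolation=2)
A=np.hstack([f(a),f(b)]);C=f(c);C=cv2.copyMakeBorder(C,0,0,0,A.shape[1]-C.shape[1],0)
cv2.imwrite('pics/c6.png',np.vstack([A,C]))
```

```text
[0.52302443 0.22838778 0.07078956] [-0.88198637  0.04634757 -0.43809758] [ 2.89698202e-01  3.81046633e-01  1.71392626e+00  1.84704452e-04
  1.05188404e+00 -1.71009105e+00]
[array([212.5, 228.6]), array([209.1, 228.1])] [213.7 227.9]
[array([226.8, 183.4]), array([225.8, 174.3])] [227.8 186.8]
```

View pics/c6.png

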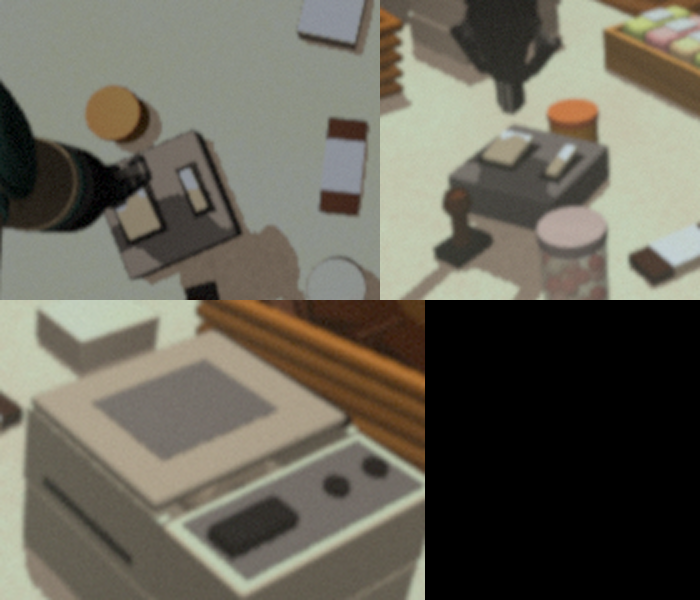

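Cover is flat shut. In the side view the tip is at (225,175), matching TCP + 23 mm, and it is above the raised half of the wide rocker. So I expect contact at a TCP z of about 0.038.

>>> send_rows(increments=[{"gripper": 1,"linear": [0,0,-0.01],"delta_rot": [0,0,0]},{"gripper": 1,"linear": [0,0,-0.02],"delta_rot": [0,0,0]},{"gripper": 1,"linear": [0,0,-0.024],"delta_rot": [0,0,0]},{"gripper": 1,"linear": [0,0,-0.024],"delta_rot": [0,0,0]}])

```text
clock: 8.9
position: [0.5254, 0.2285, 0.0502]
ee_rot: [-0.0, -0.212, 0.977, 0.0]
contact_force: [0.8, -0.2, 0.5]
width: 0.0
gripper_force: 0.0
```

>>> send_rows(increments=[{"gripper": 1,"linear": [0,0,-0.0015],"delta_rot": [0,0,0]},{"gripper": 1,"linear": [0,0,-0.003],"delta_rot": [0,0,0]}])

```text
clock: 9.1
position: [0.5259, 0.2288, 0.0479]
ee_rot: [0.001, -0.212, 0.977, 0.0]
contact_force: [0.1, -0.2, -0.0]
width: 0.0002
gripper_force: 0.0
```

>>> send_rows(increments=[{"gripper": 1,"linear": [0,0,-0.0015],"delta_rot": [0,0,0]},{"gripper": 1,"linear": [0,0,-0.003],"delta_rot": [0,0,0]}])

```text
clock: 9.3
position: [0.5255, 0.2287, 0.0444]
ee_rot: [0.0, -0.212, 0.977, 0.0]
contact_force: [0.1, 0.5, -1.2]
width: -0.0001
gripper_force: 0.0
```

>>> send_rows(increments=[{"gripper": 1,"linear": [0,0,-0.0015],"delta_rot": [0,0,0]},{"gripper": 1,"linear": [0,0,-0.003],"delta_rot": [0,0,0]},{"gripper": 1,"linear": [0,0,-0.0045],"delta_rot": [0,0,0]}])

```text
clock: 9.6
position: [0.5254, 0.2286, 0.0397]
ee_rot: [-0.0, -0.212, 0.977, 0.0]
contact_force: [-0.1, -0.7, 0.2]
width: 0.0001
gripper_force: 0.0
```

>>> send_rows(increments=[{"gripper": 1,"linear": [0,0,-0.001],"delta_rot": [0,0,0]},{"gripper": 1,"linear": [0,0,-0.002],"delta_rot": [0,0,0]}])

```text
clock: 9.8
position: [0.5256, 0.2287, 0.0379]
ee_rot: [0.0, -0.212, 0.977, 0.0]
contact_force: [-0.4, 1.0, 1.3]
width: -0.0001
gripper_force: 0.7
```

>>> send_rows(increments=[{"gripper": 1,"linear": [0,0,-0.001],"delta_rot": [0,0,0]},{"gripper": 1,"linear": [0,0,-0.002],"delta_rot": [0,0,0]}])

```text
clock: 10.0
position: [0.5261, 0.2289, 0.0361]
ee_rot: [0.001, -0.212, 0.977, 0.0]
contact_force: [0.8, 1.0, 2.1]
width: -0.0001
gripper_force: 0.9
```

>>> send_rows(increments=[{"gripper": 1,"linear": [0,0,-0.001],"delta_rot": [0,0,0]},{"gripper": 1,"linear": [0,0,-0.002],"delta_rot": [0,0,0]}])

```text
clock: 10.2
position: [0.5262, 0.2289, 0.0341]
ee_rot: [0.001, -0.212, 0.977, 0.0]
contact_force: [1.3, 1.4, 2.7]
width: -0.0001
gripper_force: 1.2
```

Contact came at z of about 0.038, as predicted. Continuing to a firm stop.

>>> send_rows(increments=[{"gripper": 1,"linear": [0,0,-0.001],"delta_rot": [0,0,0]},{"gripper": 1,"linear": [0,0,-0.002],"delta_rot": [0,0,0]}])

```text
clock: 10.4
position: [0.5265, 0.229, 0.0323]
ee_rot: [0.001, -0.212, 0.977, 0.0]
contact_force: [2.7, 2.1, 3.0]
width: -0.0
gripper_force: 1.8
```

>>> send_rows(increments=[{"gripper": 1,"linear": [0,0,-0.001],"delta_rot": [0,0,0]},{"gripper": 1,"linear": [0,0,-0.002],"delta_rot": [0,0,0]}])

```text
clock: 10.6
position: [0.5267, 0.2291, 0.031]
ee_rot: [0.001, -0.212, 0.977, 0.0]
contact_force: [1.1, 1.8, 13.3]
width: -0.0
gripper_force: 6.7
```

Firm stop at 13 N. Lifting and checking on the way to the key.

>>> send_rows(increments=[{"gripper": 1,"linear": [0,0,0.01],"delta_rot": [0,0,0]},{"gripper": 1,"linear": [0,0,0.04],"delta_rot": [0,0,0]},{"gripper": 1,"linear": [0,0,0.08],"delta_rot": [0,0,0]},{"gripper": 1,"linear": [0,-0.02,0.12],"delta_rot": [0,0,-0.1]},{"gripper": 1,"linear": [0,-0.06,0.15],"delta_rot": [0,0,-0.2]},{"gripper": 1,"linear": [0,-0.105,0.16],"delta_rot": [0,0,-0.3]},{"gripper": 1,"linear": [0,-0.15,0.16],"delta_rot": [0,0,-0.4]},{"gripper": 1,"linear": [0,-0.195,0.16],"delta_rot": [0,0,-0.5]}])

```text
clock: 11.4
position: [0.5236, 0.032, 0.1899]
ee_rot: [-0.001, 0.038, 0.999, -0.0]
contact_force: [0.7, -0.3, -0.2]
width: -0.0
gripper_force: 0.0
```

>>> send_rows(increments=[{"gripper": 1,"linear": [0,-0.045,0],"delta_rot": [0,0,-0.1]},{"gripper": 1,"linear": [0,-0.09,0],"delta_rot": [0,0,-0.13]},{"gripper": 1,"linear": [-0.002,-0.135,0],"delta_rot": [0,0,-0.13]},{"gripper": 1,"linear": [-0.004,-0.18,0],"delta_rot": [0,0,-0.13]},{"gripper": 1,"linear": [-0.006,-0.225,0],"delta_rot": [0,0,-0.13]},{"gripper": 1,"linear": [-0.006,-0.27,0],"delta_rot": [0,0,-0.13]},{"gripper": 1,"linear": [-0.006,-0.315,0],"delta_rot": [0,0,-0.13]},{"gripper": 1,"linear": [-0.006,-0.334,-0.02],"delta_rot": [0,0,-0.13]}])

```text
clock: 12.2
position: [0.5193, -0.3051, 0.1712]
ee_rot: [0.001, 0.102, 0.995, -0.002]
contact_force: [-0.1, 0.2, 1.1]
width: 0.0002
gripper_force: 0.0
```

Run:
```python
from h import *
st=get_state();q=st['position'];print(q,st['contact_force'])
d=img('top');s=img('side')
print([np.round(proj(s,[q[0],q[1],q[2]+o]),1) for o in(0,.023)], np.round(proj(s,[.5207,-.2998,.13]),1))
a=d['pixels'][165:295,170:300];b=s['pixels'][150:260,170:300];c=s['pixels'][170:320,330:520]
f=lambda i:cv2.resize(i,(int(i.shape[1]*295/i.shape[0]),295),interpolation=2)
A=np.hstack([f(a),f(b)]);C=f(c);W=max(A.shape[1],C.shape[1]);g=lambda i:cv2.copyMakeBorder(i,0,0,0,W-i.shape[1],0)
cv2.imwrite('pics/c7.png',np.vstack([g(A),g(C)]))
```

```text
[ 0.51933214 -0.30511347  0.17121279] [-0.09107745  0.23041605  1.09097624]
[array([435.6, 261.4]), array([438.3, 248. ])] [428.4 281.9]
```

View pics/c7.png

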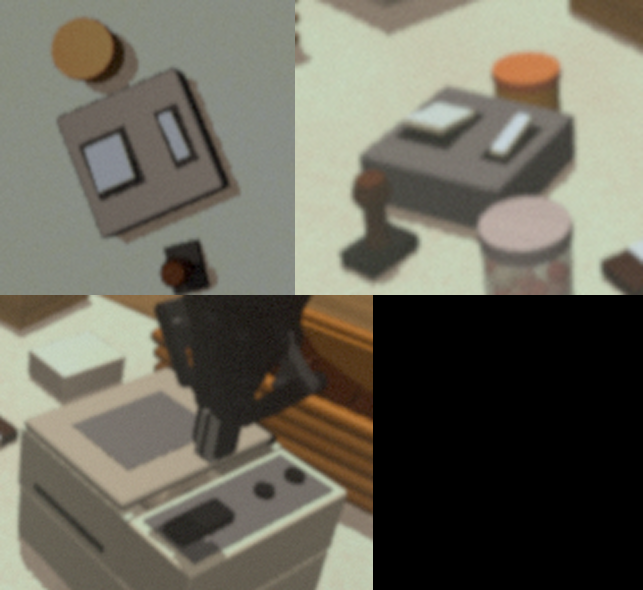

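The wide rocker's near half is now raised (on), the narrow one is unchanged and the box hasn't moved. The tip is over the long key. Descending.

>>> send_rows(increments=[{"gripper": 1,"linear": [0,0,-0.02],"delta_rot": [0,0,0]},{"gripper": 1,"linear": [0,0,-0.04],"delta_rot": [0,0,0]},{"gripper": 1,"linear": [0,0,-0.052],"delta_rot": [0,0,0]},{"gripper": 1,"linear": [0,0,-0.052],"delta_rot": [0,0,0]}])

```text
clock: 12.7
position: [0.5177, -0.2982, 0.116]
ee_rot: [-0.002, 0.1, 0.995, 0.002]
contact_force: [-0.3, 0.2, -0.5]
width: -0.0001
gripper_force: 0.0
```

>>> send_rows(increments=[{"gripper": 1,"linear": [0,0,-0.003],"delta_rot": [0,0,0]},{"gripper": 1,"linear": [0,0,-0.006],"delta_rot": [0,0,0]},{"gripper": 1,"linear": [0,0,-0.008],"delta_rot": [0,0,0]},{"gripper": 1,"linear": [0,0,-0.01],"delta_rot": [0,0,0]}])

```text
clock: 13.1
position: [0.5197, -0.3005, 0.1083]
ee_rot: [0.0, 0.101, 0.995, -0.0]
contact_force: [-0.4, 0.1, -0.1]
width: -0.0002
gripper_force: 0.0
```

>>> send_rows(increments=[{"gripper": 1,"linear": [0,0,-0.001],"delta_rot": [0,0,0]},{"gripper": 1,"linear": [0,0,-0.002],"delta_rot": [0,0,0]},{"gripper": 1,"linear": [0,0,-0.003],"delta_rot": [0,0,0]}])

```text
clock: 13.4
position: [0.5195, -0.3004, 0.1052]
ee_rot: [0.0, 0.101, 0.995, -0.0]
contact_force: [-0.9, -0.1, 2.0]
width: 0.0
gripper_force: 1.3
```

>>> send_rows(increments=[{"gripper": 1,"linear": [0,0,-0.001],"delta_rot": [0,0,0]},{"gripper": 1,"linear": [0,0,-0.002],"delta_rot": [0,0,0]}])

```text
clock: 13.6
position: [0.5195, -0.3004, 0.1032]
ee_rot: [0.0, 0.101, 0.995, -0.0]
contact_force: [-0.7, 0.1, 3.6]
width: 0.0003
gripper_force: 2.0
```

>>> send_rows(increments=[{"gripper": 1,"linear": [0,0,-0.001],"delta_rot": [0,0,0]},{"gripper": 1,"linear": [0,0,-0.002],"delta_rot": [0,0,0]},{"gripper": 1,"linear": [0,0,-0.003],"delta_rot": [0,0,0]}])

```text
clock: 13.9
position: [0.5195, -0.3005, 0.1018]
ee_rot: [0.0, 0.101, 0.995, -0.0]
contact_force: [-3.5, 4.3, 17.4]
width: -0.0001
gripper_force: 8.9
```

Fully down at 17 N. Letting go and lifting clear.

>>> send_rows(increments=[{"gripper": 1,"linear": [0,0,0.01],"delta_rot": [0,0,0]},{"gripper": 1,"linear": [0,0,0.04],"delta_rot": [0,0,0]},{"gripper": 1,"linear": [0,0,0.08],"delta_rot": [0,0,0]},{"gripper": 1,"linear": [0,0,0.12],"delta_rot": [0,0,0]},{"gripper": 1,"linear": [-0.04,0,0.15],"delta_rot": [0,0,0]},{"gripper": 1,"linear": [-0.08,0,0.15],"delta_rot": [0,0,0]},{"gripper": 1,"linear": [-0.08,0,0.15],"delta_rot": [0,0,0]}])

```text
clock: 14.6
position: [0.4356, -0.3, 0.2509]
ee_rot: [-0.001, 0.102, 0.995, -0.001]
contact_force: [0.0, 0.4, 0.0]
width: 0.0001
gripper_force: 0.0
```

Run:
```python
from h import *
s=img('side')
print(get_state()['contact_force'],get_state()['position'])
cv2.imwrite('pics/c8.png',cv2.resize(s['pixels'][140:330,180:520],None,fx=2.2,fy=2.2,interpolation=2))
```

```text
[-0.17028981 -0.06077366  0.10585726] [ 0.4377836  -0.30023303  0.25030591]
```

View pics/c8.png

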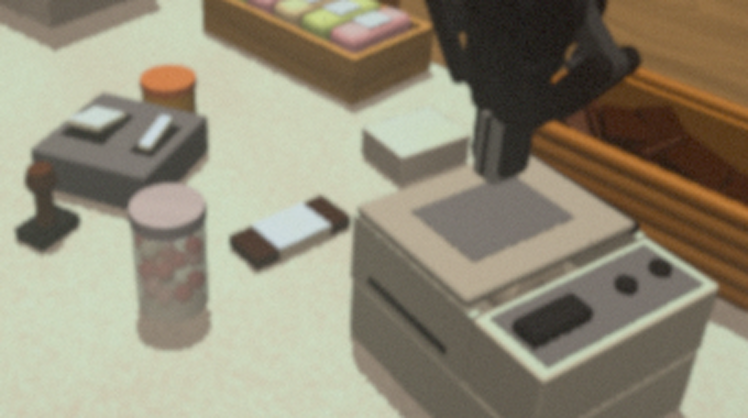

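The picture shows the cover shut, the long key back up at (552,320), the wide rocker on at (97,120), everything in place, and the gripper clear in the air. Handing in.

```bash
python3 -c "from rig import sign_off; print(sign_off())"
```

```text
the job is handed in; nothing more can be done
None
```

The job is handed in at about 15 s on the robot's clock: cover pushed shut, then wide rocker pressed on, then long key pressed right down and released, with nothing else seen to have moved in the final pictures.

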